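# Mark a plug gauge in the slide-loaded marking station

## Task

Pull the slide of the blue marking station all the way out by its black handle, lay the steel plug gauge across the slide's two white V-blocks and let go of it, then push the slide back in until it snaps fully home. Only with the loaded slide home, start the marking by pressing the green button fully down and letting it spring back up; never press the yellow button, and leave the pen and the tin where they are.

Things in the scene. Friction and masses are not known exactly. Their poses are not given: they have to be found in the camera images.
- station: blue marking station, fixed, 156 mm wide, 75 mm high. Origin on the worktop under the middle of the hood's open front; x points into the hood, z up. The hood covers x 0 to 75 mm; a base with two side rails (22 mm high) reaches 50 mm out in front. The slide comes out along -x. The gripper's body may pass over the hood.
- slide (a joint): travel of the slide in m: 0 = home in the hood (start), 0.085 = fully out; hard stops at both ends. A sprung ball catch holds it home: pushing in, it resists with up to about 8 N, most at 12 mm, falling to nothing at about 5 mm, and then draws the slide home by itself; pulling out it resists the same way. Elsewhere it runs with about 1 N and stays where it is left.
- handle (a point): middle of the top edge of the slide's black handle, an upright plate 10 mm thick (x), 60 mm wide (y), 41 mm tall, on the slide's plate (top 20 mm above the worktop; this point 61 mm). Moves with the slide; home it is 45 mm in front of the hood. Pinch it from above along x. Axes as the station's.
- nest (a point): where gauge_mid must lie, at rest in the slide's two white V-blocks: 80 mm behind the handle, 45 mm above the worktop; moves with the slide; home it is 35 mm inside the hood. Axes as the station's; the gauge lies along y, either way round. V-blocks 12 mm thick, centred 46 mm either side (80 mm clear between), 45 degree flanks opening to 33 mm wide at this height.
- gauge: grey steel plug gauge with a red ring, 112 mm long, 0.12 kg, lying on the worktop. x is its long axis. Handle between the ends 15 mm in diameter (x -37 to 33 mm), plug ends 18 mm in diameter; grip the handle in the middle. Origin midway along it, on its underside.
- gauge_mid (a point): midpoint of the gauge's axis, 9 mm above the worktop at the start. x along the gauge.
- start (a joint): green push button in m: 0 = up, 0.007 = fully down; springs back. Fully down takes 6 N, starting from about 2 N; rigid stop below.
- start_top (a point): centre of the top face of the green start button (38 mm diameter), about 59 mm above the worktop, on a fixed grey box 70x70x40 mm; pressed straight down. The two boxes can stand either way round.
- lamp (a joint): yellow push button in m, same make as the green one: 0 = up, 0.007 = fully down.
- lamp_top (a point): centre of the top face of the yellow button (38 mm diameter), not to be pressed, on a box like the green one's.
- marker_pen: black marker pen lying near the front left corner of the worktop, 134 mm long, 16 mm thick; leave it.
- feeler_box: small white tin with a blue lid, 53x67x24 mm, at the left of the station; leave it.

How it is judged:
By the outcome, as a careful person would: the job done as asked, in the order asked, and still so for the second after the job is handed in, with the robot touching nothing.
It also fails if it takes over 62 s, if anything falls off the work surface, if the arm or the gripper's body presses on something with over 40 N, if the wrist force passes 120 N, or if a joint passes its speed limit or range.

## Robot

A 6-joint arm with a two-finger parallel gripper is mounted at the origin on a cart in front of the work surface, level with it; the furniture and walls round the work are solid. World frame = base frame: x ahead of the robot, y to its left, z up, the work surface at z = 0. Lengths are in m, angles in degrees, forces in N, time in s.
With the tool pointing down it reaches from about 0.275 to 0.75 m from the base axis. Payload 10.2 kg.
Tool frame: the origin (TCP) lies at the very end of the fingers, on their centre line; the grasp point (between the pads) lies behind it (robot.hold_point_z is the z of the grasp point in the tool frame, in m); z points along the fingers, y is the line along which they close (so a half turn about z gives the same grasp; the last joint's range is limited). The gripper opens to 88 mm and grips with 3 to 60 N. Pads are 18 mm wide; open, the fingers measure 123 mm over their backs; the gripper's body (75 mm by 187 mm) begins 45 mm behind the grasp point.
Start: joints at [52.002, 17.928, 85.812, -0, 76.261, -12.8], TCP at [0.224, 0.475, 0.239] pointing down, gripper open.
Joint ranges: [-168.41, 168.41], [-55.51, 124.54], [10.69, 146.95], [-70.63, 250.63], [1, 178], [-165.06, 165.06]. Speed limits (degrees/s): [136.94, 136.94, 172.46, 180, 180, 180].

## Interface

Orientations are given as [roll, pitch, yaw] about the fixed x, y, z axes, in that order (R = Rz(yaw) Ry(pitch) Rx(roll)).
In Python, from plant import robot gives the robot as it stands.
- The arm moves only by the shell command python3 shift.py 'ROWS' [FORCE]. ROWS is a JSON list of rows, 1 to 12 of them, each an object with the fields turn_vec (a list: a rotation vector rx, ry, rz in normalised numbers (1 is 45 degrees)), pos (a list: dx, dy, dz in a scale on which 1.0 is 1 m), finger_gap (the finger opening in m); a field left out counts as zero (the opening has to be given); each row shifts and turns the commanded pose from where the row before left it, along the tool's axes as they then stand; what a row does not reach is not made up. A row lasts 1/12 s, in which the tool goes at most 0.0417 m and 7.16 degrees, less where a joint would pass 70% of its speed; a pose out of reach is approached as far as the arm can. The fingers move at their own pace and stop on an object; FORCE is the grip in N (left out, the last holds). Time passes only in rows, so rows that do not move let the fingers close. It prints the time, the measured TCP pose, the force, the opening and the grip force at its end. A shift or turn number past 1, either way, is cut back to 1. Input that does not fit is refused with a message, and nothing moves.
- robot.read_state(): the state, without advancing time (a new reading comes with each control period).
- robot.grab_frame(name): name is "scene" or "top" or "wrist"; returns a dict with "color" (384x512x3 uint8, red, green, blue), "K" (3x3 intrinsics, pixels), "camera_from_world" (4x4, takes a point from world to camera coordinates); the wrist camera has in their place "tool_from_camera" (4x4, takes a point from camera to tool coordinates, whose origin is the TCP and whose axes are the flange's). Camera axes: x right, y down, z forward; pixel columns grow to the right and rows downward; lengths in m; the calibration is good to about 2 mm. A picture is of the moment at which its call begins: read the wrist's pose just before it. There is no depth.
- robot.sign_off(): hands the job in; it is judged then, once.
The state is a dict: "time_s": time; "joint_pos": joint angles; "qd": joint speeds; "joint_efforts": joint torques, N m; "tool_pos": TCP position; "eef_rot": TCP orientation; "contact_force": force on the tool from outside, world axes, zero at the start; "ft_torque": the same for the moment, N m; "width": finger opening in m; "gripper_force": force on a finger pad.
Only numpy, scipy, OpenCV 4.12 (cv2) and the standard library are available. Lean on these libraries where they do the work, as an engineer would, in place of code of your own. Each camera call takes 0.05 s, during which the arm holds its last target. There are 200 camera calls.

## Working session

There is one attempt and no reset: what is moved stays moved. The work goes in short steps, Python scripts to look and compute and a shell command to move; the robot and the scene stay as the last step left them, time stands still between calls to the robot, and variables do not carry over. Pictures are saved under pics/ and viewed, at most 11 in all, crops included, and the job is handed in when it is done.

```bash
ls; mkdir -p pics
python3 - <<'E'
from plant import robot
import cv2,numpy as np
s=robot.read_state();print(s['time_s'],s['tool_pos'],s['eef_rot'],robot.hold_point_z,s['width'])
for n in("scene","top","wrist"):
    f=robot.grab_frame(n);np.savez('pics/'+n+'0.npz',**{k:np.array(v) for k,v in f.items()})
    cv2.imwrite(f'pics/{n}0.png',f['color'][:,:,::-1])
    print(n,f['K'])
    print(f.get('camera_from_world',f.get('tool_from_camera')))
E
```

```text
pics
plant.py
shift.py
0.0 [0.22338346 0.47484511 0.23815898] [-1.79928037e+02 -1.58258629e-02  1.54802733e+02] -0.0187 0.08778363664114752
scene [[379.74921509   0.         247.84203393]
 [  0.         379.74921509 191.43941999]
 [  0.           0.           1.        ]]
[[-0.54443227  0.83873269 -0.01099899  0.11727921]
 [ 0.68680682  0.43821069 -0.57988601 -0.42596304]
 [-0.48154948 -0.32326283 -0.81462337  1.24041174]
 [ 0.          0.          0.          1.        ]]
top [[358.39176801   0.         249.6505136 ]
 [  0.         358.39176801 188.70851484]
 [  0.           0.           1.        ]]
[[-0.14700454 -0.98913085  0.00313357  0.28289679]
 [-0.96630709  0.14293434 -0.21405696  0.53132537]
 [ 0.21128245 -0.03449533 -0.97681615  0.79780412]
 [ 0.          0.          0.          1.        ]]
wrist [[278.80966521   0.         254.83513464]
 [  0.         278.80966521 193.2035845 ]
 [  0.           0.           1.        ]]
[[ 1.18736842e-03 -9.48296048e-01 -3.17384934e-01  8.30739136e-02]
 [ 9.99999283e-01  1.07576004e-03  5.26895147e-04  2.80635764e-04]
 [-1.58222557e-04 -3.17385332e-01  9.48296645e-01 -1.46067766e-01]
 [ 0.00000000e+00  0.00000000e+00  0.00000000e+00  1.00000000e+00]]
```

View pics/top0.png

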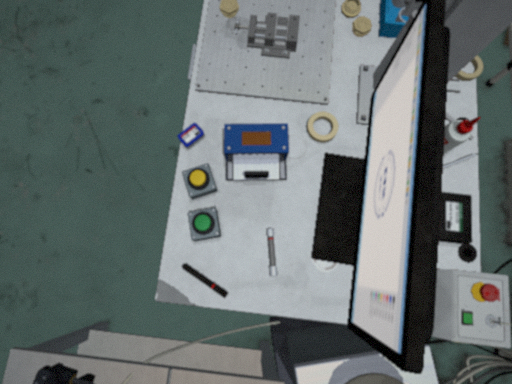

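View pics/scene0.png

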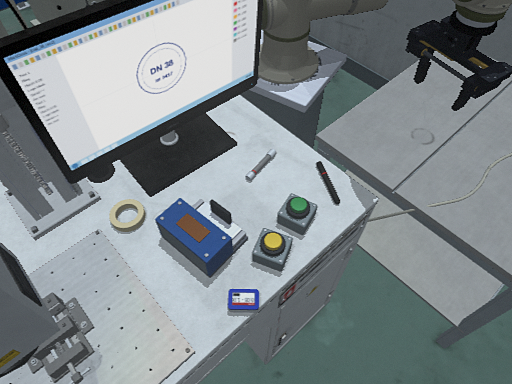

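Top view: hood spans about (225–288, 125–155) px, handle is at (257,174), green button (203,222), yellow (199,178), and the gauge lies from (269,228) to (273,275). The monitor is to the right, from column 350. Scene view: handle at (220,211), green (299,204), yellow (272,241), gauge (262,165). Next I'll measure by colour masks and crop for details.

```bash
cat > h.py <<'E'
import numpy as np,cv2
from plant import robot
def load(n): return dict(np.load(f'pics/{n}.npz'))
def ray(f,uv):
    if 'camera_from_world' in f: M=np.linalg.inv(f['camera_from_world'])
    else: M=f['W']@f['tool_from_camera']
    d=np.linalg.inv(f['K'])@[uv[0],uv[1],1]
    return M[:3,3],M[:3,:3]@d
def plane(f,uv,z):
    o,d=ray(f,uv);return o+d*(z-o[2])/d[2]
def tri(obs):
    A=np.zeros((3,3));b=np.zeros(3)
    for f,uv in obs:
        o,d=ray(f,uv);d=d/np.linalg.norm(d);P=np.eye(3)-np.outer(d,d);A+=P;b+=P@o
    p=np.linalg.solve(A,b)
    r=[np.linalg.norm(np.cross(p-ray(f,uv)[0],ray(f,uv)[1]/np.linalg.norm(ray(f,uv)[1])))for f,uv in obs]
    return p,max(r)
def mask(f,lo,hi,box=None):
    h=cv2.cvtColor(f['color'],cv2.COLOR_RGB2HSV);m=cv2.inRange(h,np.array(lo),np.array(hi))
    if box is not None:
        k=np.zeros_like(m);x0,y0,x1,y1=box;k[y0:y1,x0:x1]=255;m&=k
    return m
def big(m):
    n,l,s,c=cv2.connectedComponentsWithStats(m)
    i=1+np.argmax(s[1:,4]);return c[i],s[i],(l==i).astype(np.uint8)
def snap(n,tag):
    from scipy.spatial.transform import Rotation as R
    s=robot.read_state();W=np.eye(4);W[:3,:3]=R.from_euler('xyz',s['eef_rot'],degrees=True).as_matrix();W[:3,3]=s['tool_pos']
    f=robot.grab_frame(n);f={k:np.array(v) for k,v in f.items()};f['W']=W
    np.savez(f'pics/{tag}.npz',**f);cv2.imwrite(f'pics/{tag}.png',f['color'][:,:,::-1]);return f
E
python3 - <<'E'
from h import *
t=load('top0');s=load('scene0')
for nm,lo,hi,bt,bs in [('green',(50,120,60),(85,255,255),(180,200,225,245),(280,190,320,225)),('yellow',(18,120,120),(35,255,255),(180,160,220,200),(255,225,290,260)),('blue',(105,120,50),(125,255,255),(215,115,300,165),(150,190,240,275)),('red',(0,90,60),(12,255,255),(255,220,285,285),(240,140,285,190)),('brown',(0,90,60),(20,255,255),(230,120,280,150),(170,210,215,245))]:
    o=[]
    for f,b in((t,bt),(s,bs)):
        c,st,m=big(mask(f,lo,hi,b));o.append((f,c));print(nm,c.round(1),st)
        if nm=='blue':
            print(cv2.boxPoints(cv2.minAreaRect(cv2.findNonZero(m))).round(0).tolist())
    p,r=tri(o);print('  ',p.round(4),round(r,4))
a=cv2.resize(t['color'][110:290,170:300],None,fx=3,fy=3,interpolation=cv2.INTER_CUBIC)
b=cv2.resize(s['color'][130:290,150:280],None,fx=3,fy=3,interpolation=cv2.INTER_CUBIC)
b=np.vstack([b,np.zeros((a.shape[0]-b.shape[0],b.shape[1],3),np.uint8)])
cv2.imwrite('pics/c0.png',np.hstack([a,b])[:,:,::-1])
E
```

```text
green [202.1 222.2] [194 214  17  17 229]
green [298.5 203.6] [291 197  16  14 173]
   [0.5039 0.3229 0.0596] 0.0005
yellow [197.3 177.3] [190 170  15  15 183]
yellow [272.5 240. ] [264 233  18  15 218]
   [0.6131 0.3213 0.0593] 0.0008
blue [255.5 139. ] [ 224  124   64   35 1294]
[[223.0, 125.0], [287.0, 123.0], [288.0, 156.0], [224.0, 158.0]]
blue [193.5 230.7] [ 156  198   76   65 1754]
[[154.0, 220.0], [176.0, 193.0], [235.0, 241.0], [212.0, 268.0]]
   [0.6866 0.1697 0.0637] 0.0001
red [269.5 238. ] [269 238   2   1   2]
red [254.  170.7] [253 170   3   2   3]
   [0.4479 0.1702 0.0148] 0.0005
brown [255.8 137.7] [242 132  29  13 334]
brown [192.6 227.3] [176 214  34  28 450]
   [0.6856 0.169  0.0755] 0.0004
```

View pics/c0.png

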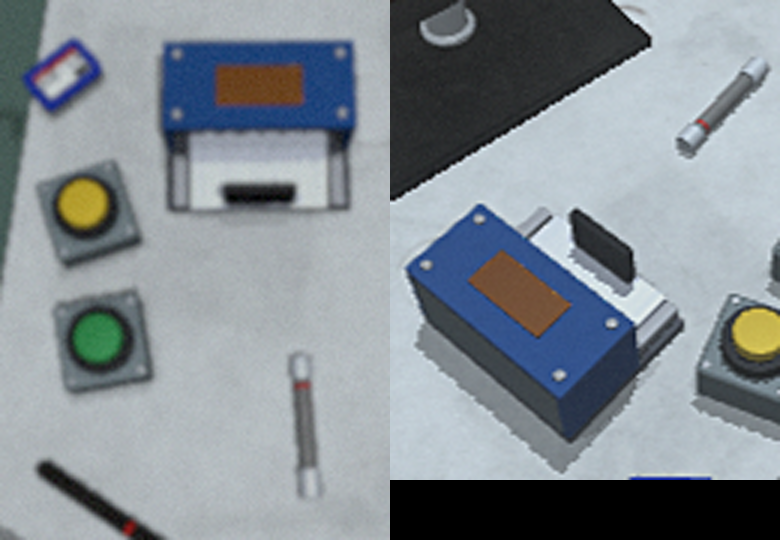

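The crop shows the hood's top face (crop px 162–354, 41–132), the black handle bar (222–296, 184–203), and the gauge with ends at (300,353) and (311,497) and its red ring toward the station. Next I'll turn these into coordinates.

Run:
```python
from h import *
t=load('top0');s=load('scene0')
T=lambda x,y:((x+.5)/3-.5+170,(y+.5)/3-.5+110)
S=lambda x,y:((x-390+.5)/3-.5+150,(y+.5)/3-.5+130)
for f in(t,s):print('cam',ray(f,(250,190))[0].round(3))
for n,p,q in [('BL',(162,43),(406,268)),('BR',(354,41),(481,204)),('FR',(353,130),(635,330-4)),('FL',(163,132),(570,412))]:
    print(n,plane(t,T(*p),.075).round(4))
for n,p in [('s1',(176,54)),('s2',(341,52)),('s3',(345,114)),('s4',(176,114))]: print(n,plane(t,T(*p),.075).round(4))
for n,q in [('s1',(559,375)),('s2',(426,264)),('s3',(479,218)),('s4',(612,323))]: print(n,plane(s,S(*q),.075).round(4))
def gauge(f,uvs): return [plane(f,u,.009) for u in uvs]
a=gauge(t,[T(300,353),T(311,497)]);b=gauge(s,[S(685,152),S(762,62)])
for g in(a,b):
    d=g[0]-g[1];print('gauge',g[0].round(4),g[1].round(4),'mid',((g[0]+g[1])/2).round(4),np.linalg.norm(d),np.degrees(np.arctan2(d[1],d[0])))
# handle
for p in [(222,185),(296,184),(296,203),(222,203)]: print('h top',plane(t,T(*p),.061).round(4))
for q in [(572,210),(577,208),(633,250),(635,245)]: print('h sc',plane(s,S(*q),.061).round(4))
# objective masks: dark handle in both
for f,b in((t,(235,165,275,185)),(s,(195,190,245,230))):
    m=mask(f,(0,0,0),(180,255,70),b);c,st,mm=big(m);print(c,st,cv2.boxPoints(cv2.minAreaRect(cv2.findNonZero(mm))).round(1).tolist())
```

```text
cam [0.386 0.231 0.892]
cam [0.954 0.489 0.765]
BL [0.7316 0.2413 0.075 ]
BR [0.7107 0.0871 0.075 ]
FR [0.6363 0.1007 0.075 ]
FL [0.6568 0.2505 0.075 ]
s1 [0.7206 0.2314 0.075 ]
s2 [0.7029 0.0992 0.075 ]
s3 [0.6505 0.1048 0.075 ]
s4 [0.6701 0.2382 0.075 ]
s1 [0.7209 0.2295 0.075 ]
s2 [0.7024 0.0981 0.075 ]
s3 [0.6513 0.105  0.075 ]
s4 [0.6698 0.2367 0.075 ]
gauge [0.4738 0.1657 0.009 ] [0.359  0.1753 0.009 ] mid [0.4164 0.1705 0.009 ] 0.11527050550215644 -4.766465138275021
gauge [0.4782 0.1712 0.009 ] [0.3583 0.1743 0.009 ] mid [0.4183 0.1727 0.009 ] 0.11994909163781244 -1.4880427084271053
h top [0.6105 0.21   0.061 ]
h top [0.6027 0.1513 0.061 ]
h top [0.5872 0.1538 0.061 ]
h top [0.5959 0.2121 0.061 ]
h sc [0.602  0.1514 0.061 ]
h sc [0.5985 0.1535 0.061 ]
h sc [0.6065 0.2099 0.061 ]
h sc [0.6022 0.2086 0.061 ]
[255.75757576 174.39393939] [245 172  23   6 132] [[245.0, 172.0], [267.0, 172.0], [267.0, 177.0], [245.0, 177.0]]
[220.46638655 211.59663866] [210 200  21  24 238] [[205.8000030517578, 206.60000610351562], [211.60000610351562, 198.89999389648438], [234.89999389648438, 216.39999389648438], [229.1999969482422, 224.10000610351562]]
```

```bash
cat >> h.py <<'E'
from scipy.spatial.transform import Rotation as R
def delta(pos,yaw=None):
    s=robot.read_state();Q=R.from_euler('xyz',s['eef_rot'],degrees=True)
    d=Q.inv().apply(np.array(pos)-s['tool_pos'])
    out='tool d mm '+str((d*1e3).round(1))
    if yaw is not None:
        G=R.from_euler('xyz',[180,0,yaw],degrees=True);rv=(Q.inv()*G).as_rotvec(degrees=True)
        out+=' rv '+str(rv.round(2))+' d after rot '+str((G.inv().apply(np.array(pos)-s['tool_pos'])*1e3).round(1))
    print(out,'t',round(s['time_s'],2),'F',np.round(s['contact_force'],1),'w',round(s['width'],4),'g',round(s['gripper_force'],1),'pos',s['tool_pos'].round(4))
E
python3 - <<'E'
from h import *
t=load('top0');s=load('scene0')
print(tri([(t,(385,185)),(s,(162,70))]),tri([(t,(350,328)),(s,(258,85))]))
delta([.60,.18,.22],82.2)
E
```

```text
(array([ 0.49294215, -0.03186604,  0.26520298]), np.float64(0.000519827611843661)) (array([0.22636684, 0.03739988, 0.07464924]), np.float64(0.0037937423359145944))
tool d mm [-466.3 -106.5   18.3] rv [-5.00e-02  2.00e-02  7.26e+01] d after rot [-241.1  413.1   18.3] t 0.15 F [ 0.1  0.1 -0.7] w 0.0881 g 0.0 pos [0.2235 0.4749 0.2383]
```

The manual's scale: turns go in shares of 45 degrees. Converting my numbers, 7 degrees / 45 = 0.1556.

```bash
r="" ; python3 shift.py '[{"pos":[-0.0389, -0.0089, 0.0015], "finger_gap":0.088}, {"pos":[-0.0389, -0.0089, 0.0015], "finger_gap":0.088}, {"pos":[-0.0389, -0.0089, 0.0015], "finger_gap":0.088}, {"pos":[-0.0389, -0.0089, 0.0015], "finger_gap":0.088}, {"pos":[-0.0389, -0.0089, 0.0015], "finger_gap":0.088}, {"pos":[-0.0389, -0.0089, 0.0015], "finger_gap":0.088}, {"pos":[-0.0389, -0.0089, 0.0015], "finger_gap":0.088}, {"pos":[-0.0389, -0.0089, 0.0015], "finger_gap":0.088}, {"pos":[-0.0389, -0.0089, 0.0015], "finger_gap":0.088}, {"pos":[-0.0389, -0.0089, 0.0015], "finger_gap":0.088}, {"pos":[-0.0389, -0.0089, 0.0015], "finger_gap":0.088}, {"pos":[-0.0389, -0.0089, 0.0015], "finger_gap":0.088}]'
python3 shift.py '[{"turn_vec":[0, 0, 0.1556], "finger_gap":0.088}, {"turn_vec":[0, 0, 0.1556], "finger_gap":0.088}, {"turn_vec":[0, 0, 0.1556], "finger_gap":0.088}, {"turn_vec":[0, 0, 0.1556], "finger_gap":0.088}, {"turn_vec":[0, 0, 0.1556], "finger_gap":0.088}, {"turn_vec":[0, 0, 0.1556], "finger_gap":0.06}, {"turn_vec":[0, 0, 0.1556], "finger_gap":0.04}, {"turn_vec":[0, 0, 0.1556], "finger_gap":0.04}, {"turn_vec":[0, 0, 0.1556], "finger_gap":0.04}, {"turn_vec":[0, 0, 0.1556], "finger_gap":0.04}, {"turn_vec":[0, 0, 0.0578], "finger_gap":0.04}, {"finger_gap":0.04}]'
python3 - <<'E'
from h import *
delta([.60,.18,.22],82.2)
f=snap('wrist','w1');print(f['W'].round(3))
E
```

```text
time_s: 1.15
tool_pos: [0.6017, 0.1781, 0.2204]
eef_rot: [-180.0, -0.0, 154.8]
contact_force: [0.5, 0.2, 0.5]
width: 0.0878
gripper_force: 0.0
time_s: 2.15
tool_pos: [0.6003, 0.1797, 0.2204]
eef_rot: [-180.0, 0.0, 82.1]
contact_force: [0.4, 0.7, 0.1]
width: 0.0437
gripper_force: 0.0
tool d mm [ 0.3 -0.4  0.4] rv [-0.03  0.01 -0.09] d after rot [ 0.3 -0.4  0.4] t 2.15 F [0.4 0.7 0.1] w 0.0437 g 0.0 pos [0.6003 0.1797 0.2204]
[[ 0.137  0.991 -0.001  0.6  ]
 [ 0.991 -0.137 -0.     0.18 ]
 [-0.    -0.001 -1.     0.22 ]
 [ 0.     0.     0.     1.   ]]
```

View pics/w1.png

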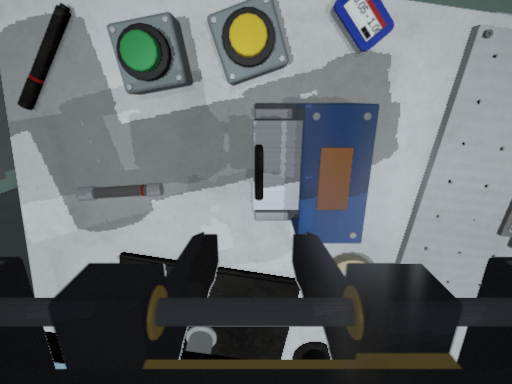

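The wrist view shows the handle as a black bar at (259, 146–199), hood screws at (316,117), (367,117), (353,236), gauge from (78,193) to (162,189), green (139,50), yellow (248,36). The fingertips are at (205,240) and (305,240).

Run:
```python
from h import *
t=load('top0');s=load('scene0');w=load('w1')
c,st,m=big(mask(w,(0,0,0),(180,255,75),(245,135,275,210)));box=cv2.boxPoints(cv2.minAreaRect(cv2.findNonZero(m)));print(c,st,box.round(1).tolist())
for b in box: print('h',plane(w,b,.061).round(4))
for q in [(316,117),(367,117),(353,236)]: print('scr',plane(w,q,.075).round(4))
c,st,m=big(mask(w,(0,120,60),(20,255,255),(310,130,360,220)));print('brown',tri([(w,c),(t,(255.8,137.7)),(s,(192.6,227.3))]))
b=cv2.boxPoints(cv2.minAreaRect(cv2.findNonZero(m)));P=[plane(w,x,.0755) for x in b];print('brown edges',[np.degrees(np.arctan2(*(P[(i+1)%4]-P[i])[1::-1])).round(1) for i in range(4)])
# handle height: far/near upper corners triangulated, top vs wrist
print('handle tri',tri([(w,(259,147)),(s,((633-390+.5)/3+149.5,(245+.5)/3+129.5))]),tri([(w,(259,198)),(s,((575-390+.5)/3+149.5,(209+.5)/3+129.5))]))
print([plane(w,u,.009).round(4) for u in((78,193),(162,189))])
```

```text
[258.5 171.5] [255 145   8  54 428] [[255.0, 145.0], [262.0, 145.0], [262.0, 198.0], [255.0, 198.0]]
h [0.6053 0.2157 0.061 ]
h [0.6128 0.2147 0.061 ]
h [0.605  0.1538 0.061 ]
h [0.5969 0.1549 0.061 ]
scr [0.6704 0.2374 0.075 ]
scr [0.7214 0.2304 0.075 ]
scr [0.704 0.098 0.075]
brown (array([0.68763961, 0.17606316, 0.07693812]), np.float64(0.012773648586959138))
brown edges [np.float64(-7.8), np.float64(-91.5), np.float64(172.2), np.float64(86.6)]
handle tri (array([0.60989882, 0.21436127, 0.07576695]), np.float64(0.001096951134666766)) (array([0.60175887, 0.15498557, 0.06450387]), np.float64(0.0005135228958822039))
[array([0.3581, 0.1762, 0.009 ]), array([0.4721, 0.1664, 0.009 ])]
```

```bash
python3 shift.py '[{"pos":[0.0028, 0.0033, 0.02], "finger_gap":0.034}, {"pos":[0, 0, 0.035], "finger_gap":0.034}, {"pos":[0, 0, 0.035], "finger_gap":0.034}, {"pos":[0, 0, 0.035], "finger_gap":0.034}, {"pos":[0, 0, 0.035], "finger_gap":0.034}, {"pos":[0, 0, 0.0275], "finger_gap":0.034}, {"finger_gap":0.034}]' 30; python3 shift.py '[{"finger_gap":0.004}, {"finger_gap":0.004}, {"finger_gap":0.004}, {"finger_gap":0.004}, {"finger_gap":0.004}, {"finger_gap":0.004}, {"finger_gap":0.004}, {"finger_gap":0.004}]' 30
```

```text
time_s: 2.78
tool_pos: [0.6009, 0.1815, 0.0274]
eef_rot: [-179.4, 0.1, 82.3]
contact_force: [-0.4, 0.9, -0.5]
width: 0.034
gripper_force: 0.0
time_s: 3.45
tool_pos: [0.6049, 0.1821, 0.0352]
eef_rot: [179.8, -0.0, 82.2]
contact_force: [-1.5, -0.7, 7.0]
width: 0.0098
gripper_force: 30.0
```

```bash
python3 shift.py '[{"pos":[0, -0.004, 0], "finger_gap":0.004}, {"pos":[0, -0.006, 0], "finger_gap":0.004}, {"pos":[0, -0.008, 0], "finger_gap":0.004}, {"pos":[0, -0.01, 0], "finger_gap":0.004}, {"pos":[0, -0.01, 0], "finger_gap":0.004}, {"pos":[0, -0.01, 0], "finger_gap":0.004}, {"pos":[0, -0.01, 0], "finger_gap":0.004}, {"pos":[0, -0.01, 0], "finger_gap":0.004}, {"pos":[0, -0.007, 0], "finger_gap":0.004}, {"pos":[0, -0.005, 0], "finger_gap":0.004}, {"pos":[0, -0.003, 0], "finger_gap":0.004}, {"pos":[0, -0.003, 0], "finger_gap":0.004}]';python3 shift.py '[{"finger_gap":0.004}, {"finger_gap":0.004}, {"finger_gap":0.004}]'
```

```text
time_s: 4.45
tool_pos: [0.5206, 0.1938, 0.0353]
eef_rot: [179.7, -0.1, 82.2]
contact_force: [21.0, -3.8, -6.5]
width: 0.0098
gripper_force: 30.0
time_s: 4.7
tool_pos: [0.5207, 0.1938, 0.0352]
eef_rot: [179.7, -0.1, 82.2]
contact_force: [3.3, -0.9, 7.0]
width: 0.0094
gripper_force: 30.0
```

```bash
python3 shift.py '[{"pos":[0, 0.001, 0], "finger_gap":0.034}, {"finger_gap":0.034}, {"finger_gap":0.034}, {"finger_gap":0.034}, {"pos":[0, 0, -0.01], "finger_gap":0.034}, {"pos":[0, 0, -0.025], "finger_gap":0.034}, {"pos":[0, 0, -0.04], "finger_gap":0.034}, {"pos":[0, 0, -0.04], "finger_gap":0.05}, {"pos":[0, 0, -0.03], "finger_gap":0.05}, {"pos":[0, 0, -0.015], "finger_gap":0.05}, {"finger_gap":0.05}, {"finger_gap":0.05}]'
python3 - <<'E'
from h import *
f=snap('wrist','w2');print(f['W'].round(4)[:3,3])
snap('top','t2');snap('scene','s2');delta([.415,.1713,.18],175.1)
E
```

```text
time_s: 5.7
tool_pos: [0.5198, 0.1935, 0.1936]
eef_rot: [180.0, -0.0, 82.2]
contact_force: [0.6, -1.1, -0.3]
width: 0.0499
gripper_force: 0.0
[0.5198 0.1935 0.1936]
tool d mm [ -36.1 -100.2   12.1] rv [-1.60e-01 -9.00e-02 -9.29e+01] d after rot [101.9 -31.   11.8] t 5.85 F [-0.  -0.5  0. ] w 0.05 g 0.0 pos [0.5192 0.1934 0.1918]
```

View pics/w2.png

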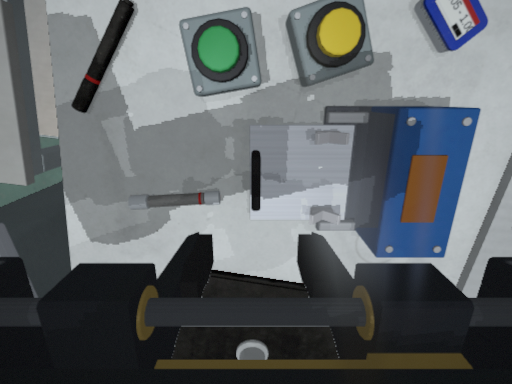

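The slide is out. The handle is at (256, 150–210) and the plate edges are at rows 125 and 221. The V-blocks are at about (332,138) and (326,213), and the gauge runs from (129,201) to (219,197). I'll crop in for precise corners.

Run:
```python
from h import *
w=load('w2');t=load('t2')
a=cv2.resize(w['color'][115:240,240:375],None,fx=4,fy=4,interpolation=cv2.INTER_CUBIC)
b=cv2.resize(t['color'][145:215,220:295],None,fx=3.2,fy=3.2,interpolation=cv2.INTER_CUBIC)
c=np.zeros((a.shape[0],b.shape[1],3),np.uint8);c[:b.shape[0]]=b
g=cv2.resize(w['color'][180:222,115:230],(240,88),interpolation=cv2.INTER_CUBIC);c[250:338]=g
cv2.imwrite('pics/c2.png',np.hstack([a,c])[:,:,::-1]);print(a.shape)
```

```text
(500, 540, 3)
```

View pics/c2.png

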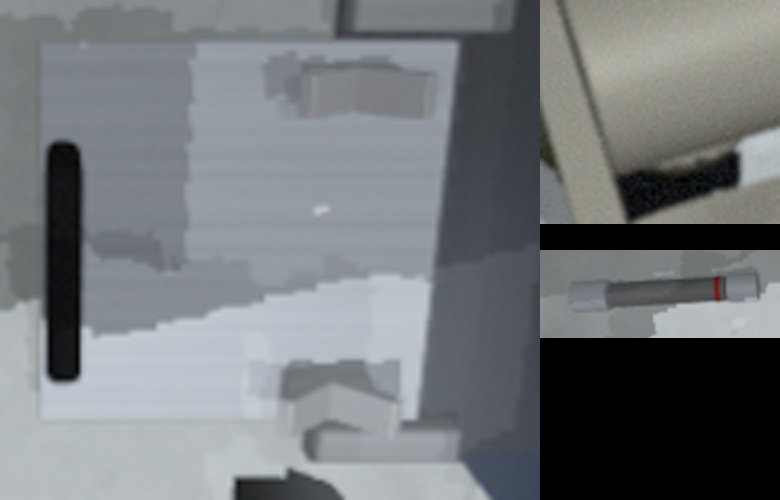

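The crop shows plate left corners at (40,43) and (40,418), handle ends at rows 140 and 382, V-block A over (303–436, 66–118) with its valley at x≈360, and block B over (283–398, 382–433) with its valley at x≈335. The gauge's red ring is on the hood-side end.

Run:
```python
from h import *
w=load('w2')
C=lambda x,y:((x+.5)/4-.5+240,(y+.5)/4-.5+115)
y=np.radians(-7.85);ex=np.array([np.cos(y),np.sin(y)]);ey=np.array([-ex[1],ex[0]])
h=np.array([.5207,.1938])
def p(n,x,yy,z):
    q=plane(w,C(x,yy),z)[:2]-h;print(n,'along',(q@ex*1e3).round(1),'lat',(q@ey*1e3).round(1))
p('plate L',40,43,.02);p('plate R',40,418,.02)
for x,yy in((47,140),(80,140),(47,382),(80,382)):p('handle',x,yy,.061)
p('A valley out',357,66,.031);p('A valley in',366,118,.031);p('A left out',303,66,.045);p('A right out',436,75,.045);p('A right in',432,118,.045);p('A left in',303,115,.045)
p('B valley out',332,383,.031);p('B valley in',337,407,.031);p('B left',283,402,.045);p('B right',398,402,.045)
p('B left in',283,433,.045)
# hood screws, mid lateral, and hood edges
for q in((411,121),(467,121),(437,250),(389,250)):
    r=plane(w,q,.075)[:2]-h;print('scr',(r@ex*1e3).round(1),(r@ey*1e3).round(1))
G=lambda x,y:((x-540+.5)*115/240-.5+115,(y-250+.5)*42/88-.5+180)
e=[plane(w,G(569,295),.009),plane(w,G(759,285),.009)];d=e[1]-e[0];print(e,(e[0]+e[1])/2,np.linalg.norm(d),np.degrees(np.arctan2(d[1],d[0])))
```

```text
plate L along -6.8 lat 55.8
plate R along -7.3 lat -58.3
handle along -4.4 lat 35.6
handle along 3.8 lat 35.6
handle along -4.5 lat -29.7
handle along 4.3 lat -29.7
A valley out along 79.5 lat 50.8
A valley in along 83.2 lat 36.7
A left out along 61.8 lat 52.2
A right out along 96.6 lat 50.0
A right in along 96.7 lat 38.9
A left in along 62.7 lat 39.6
B valley out along 80.0 lat -41.9
B valley in along 82.2 lat -49.7
B left along 62.8 lat -42.2
B right along 95.7 lat -42.1
B left in along 63.4 lat -51.9
scr 142.9 64.7
scr 194.5 64.8
scr 195.0 -69.7
scr 143.4 -69.8
[array([0.35673937, 0.17716772, 0.009     ]), array([0.47176802, 0.16798709, 0.009     ])] [0.41425369 0.17257741 0.009     ] 0.11539443010093436 -4.563199983747806
```

To row units: -7.15 degrees / 45 = -0.1589.

```bash
python3 shift.py '[{"turn_vec":[0, 0, -0.1589], "finger_gap":0.05}, {"turn_vec":[0, 0, -0.1589], "finger_gap":0.05}, {"turn_vec":[0, 0, -0.1589], "finger_gap":0.05}, {"turn_vec":[0, 0, -0.1589], "finger_gap":0.05}, {"turn_vec":[0, 0, -0.1589], "finger_gap":0.05}, {"turn_vec":[0, 0, -0.1589], "finger_gap":0.05}, {"turn_vec":[0, 0, -0.1589], "finger_gap":0.05}, {"turn_vec":[0, 0, -0.1589], "finger_gap":0.05}, {"turn_vec":[0, 0, -0.1589], "finger_gap":0.05}, {"turn_vec":[0, 0, -0.1589], "finger_gap":0.05}, {"turn_vec":[0, 0, -0.1589], "finger_gap":0.05}, {"turn_vec":[0, 0, -0.1589], "finger_gap":0.05}]'
python3 shift.py '[{"turn_vec":[0, 0, -0.1589], "finger_gap":0.05}, {"pos":[0.02, -0.006, 0.008], "finger_gap":0.05}, {"pos":[0.035, -0.01, 0.012], "finger_gap":0.05}, {"pos":[0.03, -0.01, 0.012], "finger_gap":0.05}, {"pos":[0.017, -0.005, 0.008], "finger_gap":0.05}, {"finger_gap":0.05}, {"finger_gap":0.05}]'
python3 - <<'E'
from h import *
w=snap('wrist','w3');print(w['W'].round(4))
delta([.415,.172,.15],175.3)
o=cv2.resize(w['color'],None,fx=1.5,fy=1.5);cv2.imwrite('pics/w3b.png',o[:,:,::-1])
E
```

```text
time_s: 6.85
tool_pos: [0.5194, 0.1934, 0.1919]
eef_rot: [-179.9, -0.1, 168.4]
contact_force: [-0.4, 0.3, 0.9]
width: 0.0501
gripper_force: 0.0
time_s: 7.43
tool_pos: [0.4153, 0.1712, 0.1527]
eef_rot: [-180.0, -0.1, 175.1]
contact_force: [-0.4, -0.3, 1.6]
width: 0.0502
gripper_force: 0.0
[[-9.964e-01  8.460e-02 -1.300e-03  4.153e-01]
 [ 8.460e-02  9.964e-01 -2.000e-04  1.712e-01]
 [ 1.300e-03 -3.000e-04 -1.000e+00  1.527e-01]
 [ 0.000e+00  0.000e+00  0.000e+00  1.000e+00]]
tool d mm [1.3 0.6 3.2] rv [ 0.    0.01 -0.15] d after rot [1.3 0.6 3.2] t 7.48 F [ 1.2 -0.8 -0.2] w 0.0497 g 0.0 pos [0.4163 0.1713 0.1532]
```

View pics/w3b.png

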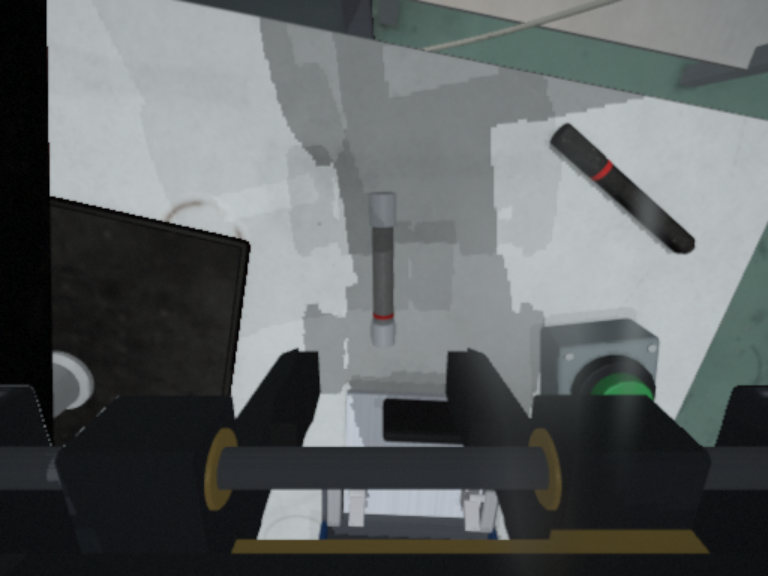

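The gauge now lies straight along the image column at x=383 (1.5× px), with ends at rows 192 and 346 and the ring near the bottom end. The grasp area is clear.

Run:
```python
from h import *
w=load('w3');w2=load('w2');f=1.5
U=lambda x,y:((x+.5)/f-.5,(y+.5)/f-.5)
n=plane(w,U(383,192),.004);q=plane(w,U(383,346),.018);print(n,q,(n+q)/2,np.linalg.norm((q-n)[:2]))
G=lambda x,y:((x-540+.5)*115/240-.5+115,(y-250+.5)*42/88-.5+180)
# ring centre seen in two wrist places -> height
print('ring',tri([(w,U(383,316.5)),(w2,G(717,288))]),'ends',tri([(w,U(383,346)),(w2,G(759,285))]),tri([(w,U(383,192)),(w2,G(569,295))]))
# diameter ends of handle/axis direction
for y in(205,280,340):print(plane(w,U(383,y),.009).round(4))
m=(n+q)/2;delta([m[0],m[1],.003],175.1)
```

```text
[0.35981183 0.17666419 0.004     ] [0.46972611 0.16748971 0.018     ] [0.41476897 0.17207695 0.011     ] 0.11029651274758315
ring (array([0.4477548 , 0.17007316, 0.01330813]), np.float64(0.0008627806119985298)) ends (array([0.47249752, 0.16798585, 0.01146643]), np.float64(0.0008335688963194855)) (array([0.35872989, 0.17741355, 0.01218816]), np.float64(0.0007715759965445638))
[0.368 0.176 0.009]
[0.4215 0.1715 0.009 ]
[0.4691 0.1676 0.009 ]
tool d mm [  1.6   0.6 150.2] rv [0.   0.01 0.05] d after rot [  1.5   0.6 150.2] t 7.48 F [ 1.2 -0.8 -0.2] w 0.0497 g 0.0 pos [0.4163 0.1713 0.1532]
```

```bash
python3 shift.py '[{"pos":[0.0015, 0.0006, 0.015], "finger_gap":0.05}, {"pos":[0, 0, 0.03], "finger_gap":0.05}, {"pos":[0, 0, 0.035], "finger_gap":0.05}, {"pos":[0, 0, 0.03], "finger_gap":0.05}, {"pos":[0, 0, 0.015], "finger_gap":0.05}, {"pos":[0, 0, 0.008], "finger_gap":0.05}, {"pos":[0, 0, 0.006], "finger_gap":0.05}, {"pos":[0, 0, 0.004], "finger_gap":0.05}, {"pos":[0, 0, 0.003], "finger_gap":0.05}, {"pos":[0, 0, 0.002], "finger_gap":0.05}, {"pos":[0, 0, 0.001], "finger_gap":0.05}, {"finger_gap":0.05}]'
python3 -c "
from h import *
delta([.4150,.1722,.003],175.1)"
```

```text
time_s: 8.48
tool_pos: [0.4145, 0.172, 0.0045]
eef_rot: [180.0, 0.0, 175.2]
contact_force: [0.4, 0.7, 0.6]
width: 0.0499
gripper_force: 0.0
tool d mm [-0.5  0.2  1.5] rv [0.01 0.04 0.05] d after rot [-0.5  0.2  1.5] t 8.48 F [0.4 0.7 0.6] w 0.0499 g 0.0 pos [0.4145 0.172  0.0045]
```

```bash
python3 shift.py '[{"pos":[-0.0005, 0.0002, 0.001], "finger_gap":0.05}, {"finger_gap":0.03}, {"finger_gap":0.005}, {"finger_gap":0.005}, {"finger_gap":0.005}, {"finger_gap":0.005}, {"finger_gap":0.005}, {"finger_gap":0.005}, {"finger_gap":0.005}, {"finger_gap":0.005}]' 30
python3 -c "
from h import *
delta([.4150,.1722,.003],175.1)"
python3 shift.py '[{"pos":[0, 0, -0.005], "finger_gap":0.005}, {"pos":[0, 0, -0.015], "finger_gap":0.005}, {"pos":[0, 0, -0.025], "finger_gap":0.005}, {"pos":[0, 0, -0.025], "finger_gap":0.005}, {"pos":[0, 0, -0.015], "finger_gap":0.005}, {"pos":[0, 0, -0.01], "finger_gap":0.005}, {"finger_gap":0.005}]'
python3 -c "
from h import *
delta([.5998,.1819,.1],82.15);snap('wrist','w4')"
```

```text
time_s: 9.32
tool_pos: [0.4147, 0.1721, 0.0032]
eef_rot: [-180.0, 0.0, 175.2]
contact_force: [-0.3, -0.0, 0.2]
width: 0.0141
gripper_force: 30.0
tool d mm [-0.3  0.1  0.2] rv [-0.    0.    0.05] d after rot [-0.3  0.1  0.2] t 9.32 F [-0.3 -0.   0.2] w 0.0141 g 30.0 pos [0.4147 0.1721 0.0032]
time_s: 9.9
tool_pos: [0.4156, 0.1723, 0.1002]
eef_rot: [180.0, 0.2, 175.2]
contact_force: [-0.8, -1.3, -0.4]
width: 0.0143
gripper_force: 30.0
tool d mm [-182.8   25.1    0.9] rv [ 0.21  0.13 93.01] d after rot [ 34.7 181.2   0.2] t 9.9 F [-0.8 -1.3 -0.4] w 0.0143 g 30.0 pos [0.4156 0.1723 0.1002]
```

To row units: 7.15 degrees / 45 = 0.1589.

```bash
python3 shift.py '[{"turn_vec":[0, 0, 0.1589], "finger_gap":0.005}, {"turn_vec":[0, 0, 0.1589], "finger_gap":0.005}, {"turn_vec":[0, 0, 0.1589], "finger_gap":0.005}, {"turn_vec":[0, 0, 0.1589], "finger_gap":0.005}, {"turn_vec":[0, 0, 0.1589], "finger_gap":0.005}, {"turn_vec":[0, 0, 0.1589], "finger_gap":0.005}, {"turn_vec":[0, 0, 0.1589], "finger_gap":0.005}, {"turn_vec":[0, 0, 0.1589], "finger_gap":0.005}, {"turn_vec":[0, 0, 0.1589], "finger_gap":0.005}, {"turn_vec":[0, 0, 0.1589], "finger_gap":0.005}, {"turn_vec":[0, 0, 0.1589], "finger_gap":0.005}, {"turn_vec":[0, 0, 0.1589], "finger_gap":0.005}]'
python3 shift.py '[{"turn_vec":[0, 0, 0.1589], "finger_gap":0.005}, {"pos":[0.003, 0.015, 0], "finger_gap":0.005}, {"pos":[0.005, 0.03, 0], "finger_gap":0.005}, {"pos":[0.007, 0.035, 0], "finger_gap":0.005}, {"pos":[0.007, 0.035, 0], "finger_gap":0.005}, {"pos":[0.006, 0.03, 0], "finger_gap":0.005}, {"pos":[0.004, 0.02, 0], "finger_gap":0.005}, {"pos":[0.0027, 0.01, 0], "finger_gap":0.005}, {"pos":[0, 0.0062, 0], "finger_gap":0.005}, {"finger_gap":0.005}, {"finger_gap":0.005}]'
python3 - <<'E'
from h import *
delta([.5998,.1819,.0395],82.15)
w=snap('wrist','w5');o=cv2.resize(w['color'],None,fx=1.5,fy=1.5);cv2.imwrite('pics/w5b.png',o[:,:,::-1])
E
```

```text
time_s: 10.95
tool_pos: [0.4141, 0.172, 0.0972]
eef_rot: [-179.9, 0.0, 89.0]
contact_force: [-0.1, -0.6, -1.7]
width: 0.014
gripper_force: 30.0
time_s: 11.87
tool_pos: [0.5982, 0.1818, 0.0974]
eef_rot: [-179.9, 0.0, 82.2]
contact_force: [-0.6, -0.3, -1.3]
width: 0.014
gripper_force: 30.0
tool d mm [ 0.3  1.7 57.9] rv [-0.1   0.02  0.05] d after rot [ 0.3  1.6 57.9] t 11.87 F [-0.6 -0.3 -1.3] w 0.014 g 30.0 pos [0.5982 0.1818 0.0974]
```

View pics/w5b.png

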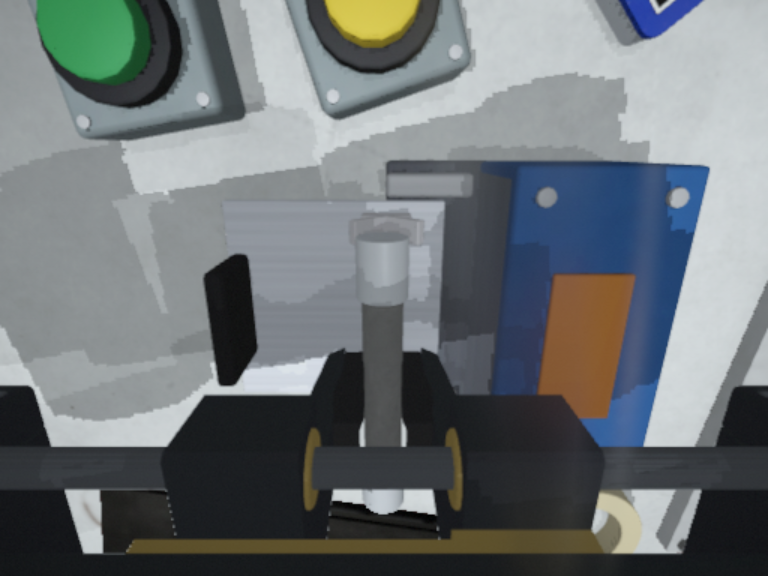

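The gauge is held level along the nest axis. Its near plug end runs from row 235 to row 303 at column 383, over V-block A at (388,232). I'll check its lateral offset.

Run:
```python
from h import *
w=load('w5');U=lambda x,y:((x+.5)/1.5-.5,(y+.5)/1.5-.5)
y=np.radians(-7.85);ex=np.array([np.cos(y),np.sin(y)]);ey=np.array([-ex[1],ex[0]]);c=w['W'][:2,3];h=np.array([.5207,.1938])
za=w['W'][2,3]+.0058
for n,px,z in(('end bottomedge',(383,228),za-.009),('end topedge',(383,237),za+.009),('step',(383,303),za+.008),('far end',(383,512),za+.009)):
    q=plane(w,U(*px),z)[:2];print(n,'rel tcp',((q-c)@ex*1e3).round(1),((q-c)@ey*1e3).round(1),' rel handle',((q-h)@ey*1e3).round(1))
for px in((350,222),(424,222),(366,262),):
    q=plane(w,U(*px),.045)[:2]-h;print('A',(q@ex*1e3).round(1),(q@ey*1e3).round(1))
for px in((222,201),):
    q=plane(w,U(*px),.02)[:2]-h;print('plate',(q@ex*1e3).round(1),(q@ey*1e3).round(1))
```

```text
end bottomedge rel tcp 0.0 56.7  rel handle 55.4
end topedge rel tcp 0.0 57.0  rel handle 55.8
step rel tcp 0.1 34.3  rel handle 33.1
far end rel tcp 0.3 -55.0  rel handle -56.3
A 62.7 49.5
A 97.8 49.6
A 70.1 29.9
plate -6.4 56.3
```

```bash
python3 shift.py '[{"pos":[-0.0003, 0.0017, 0.005], "finger_gap":0.005}, {"pos":[0, 0, 0.01], "finger_gap":0.005}, {"pos":[0, 0, 0.012], "finger_gap":0.005}, {"pos":[0, 0, 0.01], "finger_gap":0.005}, {"pos":[0, 0, 0.007], "finger_gap":0.005}, {"pos":[0, 0, 0.004], "finger_gap":0.005}, {"pos":[0, 0, 0.003], "finger_gap":0.005}, {"pos":[0, 0, 0.0015], "finger_gap":0.005}, {"pos":[0, 0, 0.0005], "finger_gap":0.005}, {"finger_gap":0.005}, {"finger_gap":0.005}]'
python3 -c "
from h import *
delta([.5998,.1819,.0395],82.15)"
```

```text
time_s: 12.83
tool_pos: [0.6008, 0.1814, 0.0456]
eef_rot: [180.0, -0.0, 82.2]
contact_force: [-0.3, -0.4, -0.9]
width: 0.0139
gripper_force: 30.0
tool d mm [ 0.3 -1.   6.1] rv [ 0.04 -0.01  0.05] d after rot [ 0.3 -1.   6.1] t 12.83 F [-0.3 -0.4 -0.9] w 0.0139 g 30.0 pos [0.6008 0.1814 0.0456]
```

```bash
python3 shift.py '[{"pos":[0, -0.0008, 0.0015], "finger_gap":0.005}, {"pos":[0, 0, 0.0015], "finger_gap":0.005}, {"pos":[0, 0, 0.001], "finger_gap":0.005}, {"pos":[0, 0, 0.001], "finger_gap":0.005}, {"finger_gap":0.005}, {"finger_gap":0.005}]'
python3 shift.py '[{"pos":[0, 0, 0.0005], "finger_gap":0.005}, {"pos":[0, 0, 0.0005], "finger_gap":0.005}, {"finger_gap":0.005}, {"finger_gap":0.005}]'
python3 -c "
from h import *
delta([.5998,.1819,.0395],82.15)"
```

```text
time_s: 13.33
tool_pos: [0.5997, 0.1815, 0.0402]
eef_rot: [-180.0, 0.0, 82.2]
contact_force: [0.0, 0.0, -0.9]
width: 0.0143
gripper_force: 30.0
time_s: 13.67
tool_pos: [0.5999, 0.1815, 0.0394]
eef_rot: [180.0, -0.0, 82.2]
contact_force: [-0.2, 0.3, 0.2]
width: 0.0136
gripper_force: 30.0
tool d mm [ 0.4 -0.1 -0.1] rv [ 0.02 -0.01  0.05] d after rot [ 0.4 -0.1 -0.1] t 13.67 F [-0.2  0.3  0.2] w 0.0136 g 30.0 pos [0.5999 0.1815 0.0394]
```

```bash
python3 shift.py '[{"pos":[0, 0, 0.0005], "finger_gap":0.005}, {"finger_gap":0.005}, {"finger_gap":0.018}, {"finger_gap":0.022}, {"finger_gap":0.03}, {"finger_gap":0.03}, {"finger_gap":0.03}, {"pos":[0, 0, -0.005], "finger_gap":0.03}, {"pos":[0, 0, -0.015], "finger_gap":0.03}, {"pos":[0, 0, -0.025], "finger_gap":0.03}, {"pos":[0, 0, -0.025], "finger_gap":0.03}, {"pos":[0, 0, -0.01], "finger_gap":0.03}]'
python3 shift.py '[{"pos":[0, -0.02, -0.02], "finger_gap":0.034}, {"pos":[0, -0.035, -0.02], "finger_gap":0.034}, {"pos":[0, -0.02, -0.01], "finger_gap":0.034}, {"pos":[0, -0.005, 0], "finger_gap":0.034}, {"finger_gap":0.034}, {"finger_gap":0.034}]'
python3 - <<'E'
from h import *
delta([.5207,.1938,.034],82.15)
w=snap('wrist','w6');o=cv2.resize(w['color'],None,fx=1.5,fy=1.5);cv2.imwrite('pics/w6b.png',o[:,:,::-1])
E
```

```text
time_s: 14.67
tool_pos: [0.6009, 0.1817, 0.1224]
eef_rot: [179.7, -0.1, 82.2]
contact_force: [0.3, 1.3, 0.7]
width: 0.03
gripper_force: 0.0
time_s: 15.17
tool_pos: [0.521, 0.1922, 0.168]
eef_rot: [-180.0, 0.0, 82.2]
contact_force: [0.5, 0.0, -0.2]
width: 0.0343
gripper_force: 0.0
tool d mm [  1.6  -0.4 134. ] rv [-0.03  0.02  0.04] d after rot [  1.6  -0.5 134. ] t 15.17 F [ 0.5  0.  -0.2] w 0.0343 g 0.0 pos [0.521  0.1922 0.168 ]
```

View pics/w6b.png

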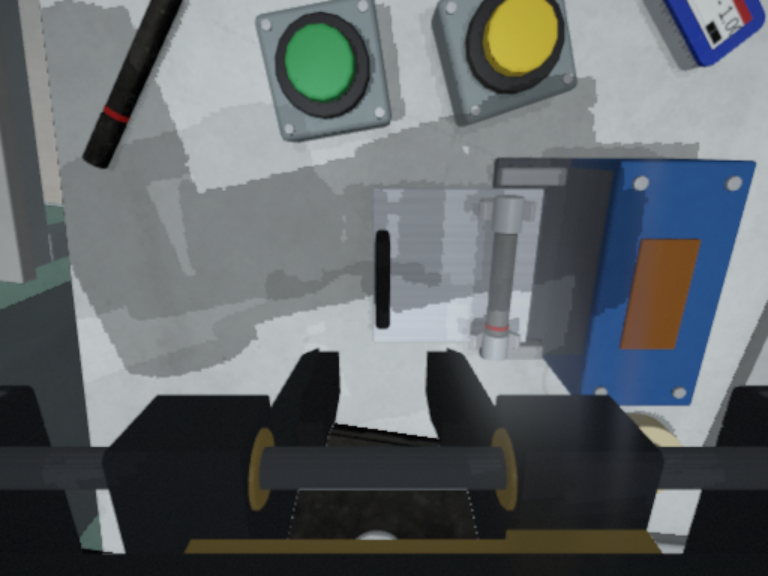

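The gauge lies in both V-blocks, with ends at (510,194) and (495,358). I'll check its position relative to the nest.

Run:
```python
from h import *
w=load('w6');U=lambda x,y:((x+.5)/1.5-.5,(y+.5)/1.5-.5)
y=np.radians(-7.85);ex=np.array([np.cos(y),np.sin(y)]);ey=np.array([-ex[1],ex[0]]);h=np.array([.5207,.1938])
for n,px,z in(('near end',(510,194),.05),('far',(495,358),.05),('near c',(509,215),.054),('far c',(497,345),.054),('A l',(480,198),.045),('A r',(536,198),.045),('hl n',(383,231),.061),('hl f',(383,328),.061),('pl n',(374,187),.02),('pl f',(374,342),.02),('s',(641,183),.075),('s',(601,392),.075)):
    q=plane(w,U(*px),z)[:2]-h;print(n,(q@ex*1e3).round(1),(q@ey*1e3).round(1))
```

```text
near end 79.0 56.0
far 79.7 -57.1
near c 78.5 43.6
far c 79.0 -45.0
A l 61.8 53.0
A r 97.2 53.0
hl n 0.6 34.8
hl f 0.8 -29.5
pl n -5.6 57.5
pl f -6.1 -59.3
s 143.7 64.5
s 143.8 -68.6
```

```bash
python3 shift.py '[{"pos":[0.0006, -0.0004, 0.01], "finger_gap":0.034}, {"pos":[0, 0, 0.025], "finger_gap":0.034}, {"pos":[0, 0, 0.03], "finger_gap":0.034}, {"pos":[0, 0, 0.03], "finger_gap":0.034}, {"pos":[0, 0, 0.02], "finger_gap":0.034}, {"pos":[0, 0, 0.01], "finger_gap":0.034}, {"pos":[0, 0, 0.006], "finger_gap":0.034}, {"pos":[0, 0, 0.002], "finger_gap":0.034}, {"pos":[0, 0, 0.001], "finger_gap":0.034}, {"finger_gap":0.034}, {"finger_gap":0.004}, {"finger_gap":0.004}]' 30
python3 shift.py '[{"finger_gap":0.004}, {"finger_gap":0.004}, {"finger_gap":0.004}, {"finger_gap":0.004}, {"finger_gap":0.004}, {"finger_gap":0.004}]' 30
python3 -c "
from h import *
delta([.6049,.1821,.034],82.15)"
```

```text
time_s: 16.22
tool_pos: [0.5206, 0.1931, 0.0355]
eef_rot: [179.9, -0.0, 82.2]
contact_force: [0.0, -0.1, 0.3]
width: 0.0232
gripper_force: 0.0
time_s: 16.72
tool_pos: [0.5206, 0.193, 0.0351]
eef_rot: [179.9, -0.0, 82.2]
contact_force: [1.1, -1.0, 3.9]
width: 0.0098
gripper_force: 30.0
tool d mm [ 0.6 85.   1.2] rv [ 0.06 -0.01  0.05] d after rot [ 0.7 85.   1.1] t 16.72 F [ 1.1 -1.   3.9] w 0.0098 g 30.0 pos [0.5206 0.193  0.0351]
```

Gripped. Now I'll push in gently, and a little past nominal against the stop.

```bash
python3 shift.py '[{"pos":[0, 0.002, 0], "finger_gap":0.004}, {"pos":[0, 0.004, 0], "finger_gap":0.004}, {"pos":[0, 0.005, 0], "finger_gap":0.004}, {"pos":[0, 0.006, 0], "finger_gap":0.004}, {"pos":[0, 0.006, 0], "finger_gap":0.004}, {"pos":[0, 0.006, 0], "finger_gap":0.004}, {"pos":[0, 0.006, 0], "finger_gap":0.004}, {"pos":[0, 0.006, 0], "finger_gap":0.004}, {"pos":[0, 0.006, 0], "finger_gap":0.004}, {"pos":[0, 0.006, 0], "finger_gap":0.004}, {"pos":[0, 0.005, 0], "finger_gap":0.004}, {"pos":[0, 0.005, 0], "finger_gap":0.004}]'
python3 shift.py '[{"pos":[0, 0.004, 0], "finger_gap":0.004}, {"pos":[0, 0.004, 0], "finger_gap":0.004}, {"pos":[0, 0.004, 0], "finger_gap":0.004}, {"pos":[0, 0.003, 0], "finger_gap":0.004}, {"pos":[0, 0.003, 0], "finger_gap":0.004}, {"pos":[0, 0.002, 0], "finger_gap":0.004}, {"pos":[0, 0.002, 0], "finger_gap":0.004}, {"pos":[0, 0.001, 0], "finger_gap":0.004}, {"pos":[0, 0.0005, 0], "finger_gap":0.004}, {"finger_gap":0.004}, {"finger_gap":0.004}]'
python3 -c "
from h import *
delta([.6049,.1821,.034],82.15)"
```

```text
time_s: 17.72
tool_pos: [0.5828, 0.1844, 0.0351]
eef_rot: [-180.0, 0.0, 82.2]
contact_force: [-2.5, -0.4, 6.4]
width: 0.0098
gripper_force: 30.0
time_s: 18.63
tool_pos: [0.6048, 0.1814, 0.0351]
eef_rot: [-179.8, 0.0, 82.2]
contact_force: [-7.6, -1.5, 10.0]
width: 0.0094
gripper_force: 30.0
tool d mm [ 0.7 -0.   1.1] rv [-0.17  0.04  0.07] d after rot [ 0.7 -0.   1.1] t 18.63 F [-7.6 -1.5 10. ] w 0.0094 g 30.0 pos [0.6048 0.1814 0.0351]
```

```bash
python3 shift.py '[{"pos":[0, -0.001, 0], "finger_gap":0.034}, {"finger_gap":0.034}, {"finger_gap":0.034}, {"finger_gap":0.034}, {"pos":[0, 0, -0.01], "finger_gap":0.034}, {"pos":[0, 0, -0.025], "finger_gap":0.034}, {"pos":[0, 0, -0.035], "finger_gap":0.034}, {"pos":[0, 0, -0.035], "finger_gap":0.034}, {"pos":[0, 0, -0.025], "finger_gap":0.034}, {"pos":[0, 0, -0.015], "finger_gap":0}, {"finger_gap":0}, {"finger_gap":0}]'
python3 - <<'E'
from h import *
w=snap('wrist','w7');o=[(load('top0'),(202.1,222.2)),(load('scene0'),(298.5,203.6))]
for k,b in(('w1',(100,20,190,90)),('w2',(180,15,260,90)),('w6',(170,10,260,90)),('w7',(0,0,230,140))):
    f=load(k);c,st,m=big(mask(f,(50,100,50),(85,255,255),b));(x,y),r=cv2.minEnclosingCircle(cv2.findNonZero(m));print(k,c.round(1),(round(x,1),round(y,1)),st,plane(f,(x,y),.059).round(4));o.append((f,(x,y)))
print(tri(o),tri(o[:2]),tri(o[2:]),tri([o[1],o[3]]))
# handle / home check
c,st,m=big(mask(w,(0,0,0),(180,255,75),(245,110,275,225)));print(c,st)
p=tri(o)[0];delta([p[0],p[1],.12],82.15)
cv2.imwrite('pics/w7b.png',cv2.resize(w['color'],None,fx=1.5,fy=1.5)[:,:,::-1])
E
```

```text
time_s: 19.63
tool_pos: [0.6049, 0.1814, 0.1801]
eef_rot: [179.9, -0.0, 82.2]
contact_force: [-0.0, 1.4, -1.0]
width: 0.0162
gripper_force: 0.0
w1 [139.3  50.5] (139.6, 50.4) [ 119   29   42   44 1374] [0.5044 0.3238 0.059 ]
w2 [218.3  48.6] (219.0, 48.4) [ 197   25   43   48 1573] [0.5048 0.3241 0.059 ]
w6 [213.   41.3] (213.5, 41.4) [ 190   15   47   54 1953] [0.5047 0.324  0.059 ]
w7 [116.4  45.5] (116.6, 45.6) [  93   21   48   50 1884] [0.5045 0.3236 0.059 ]
(array([0.50460265, 0.32343664, 0.06005764]), np.float64(0.000936373294685763)) (array([0.50391082, 0.32292721, 0.05956331]), np.float64(0.00042596012028249145)) (array([0.5048265 , 0.32367614, 0.05994619]), np.float64(0.0002804001762876021)) (array([0.50529329, 0.32333147, 0.061823  ]), np.float64(0.00034310028383468193))
[254.48861646 182.46059545] [250 152  10  63 571]
tool d mm [ 127.3 -118.2   58.9] rv [-0.08  0.02  0.05] d after rot [ 127.1 -118.4   58.8] t 19.68 F [-0.1  0.  -0.3] w 0.0122 g 0.0 pos [0.6045 0.1813 0.1788]
```

View pics/w7b.png

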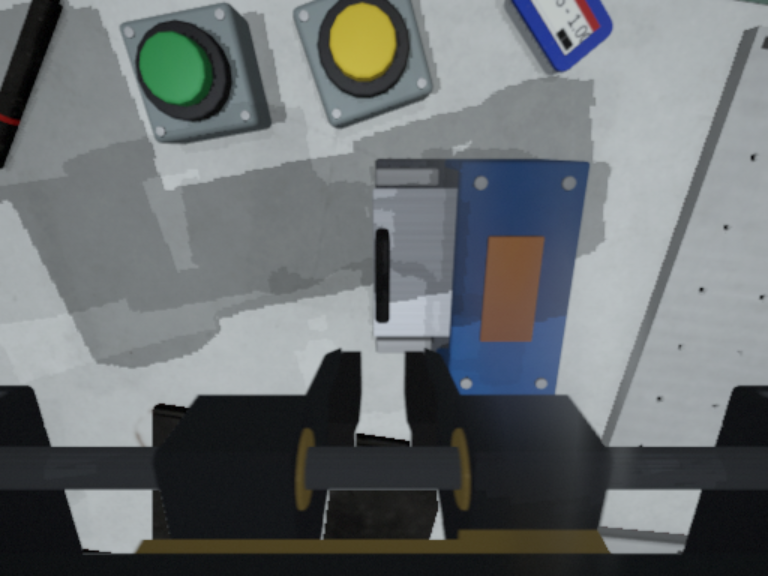

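The slide is home: the handle at (382,275) sits right next to the hood front with the base rails showing, and the loaded slide is hidden in the hood. Green is at (177,68). Next I'll move over the green button.

```bash
python3 - <<'E'
from h import *
w=load('w7');p=plane(w,(254.5,182.5),.061);print('handle',p)
E
python3 shift.py '[{"pos":[0.01, -0.01, 0], "finger_gap":0}, {"pos":[0.025, -0.023, 0], "finger_gap":0}, {"pos":[0.028, -0.026, 0.01], "finger_gap":0}, {"pos":[0.028, -0.026, 0.015], "finger_gap":0}, {"pos":[0.02, -0.019, 0.015], "finger_gap":0}, {"pos":[0.01, -0.009, 0.01], "finger_gap":0}, {"pos":[0.0043, -0.0038, 0.006], "finger_gap":0}, {"pos":[0.002, -0.0014, 0.003], "finger_gap":0}, {"finger_gap":0}, {"finger_gap":0}]'
python3 -c "
from h import *
delta([.5047,.3236,.065],82.15)"
```

```text
handle [0.60538355 0.18702003 0.061     ]
time_s: 20.52
tool_pos: [0.5061, 0.3226, 0.121]
eef_rot: [180.0, -0.0, 82.1]
contact_force: [0.8, 0.3, 0.2]
width: 0.0003
gripper_force: 0.0
tool d mm [ 0.7 -1.6 56. ] rv [ 0.04 -0.01 -0.03] d after rot [ 0.8 -1.5 56. ] t 20.52 F [0.8 0.3 0.2] w 0.0003 g 0.0 pos [0.5061 0.3226 0.121 ]
```

```bash
python3 shift.py '[{"pos":[0.0007, -0.0015, 0.008], "finger_gap":0}, {"pos":[0, 0, 0.015], "finger_gap":0}, {"pos":[0, 0, 0.015], "finger_gap":0}, {"pos":[0, 0, 0.008], "finger_gap":0}, {"pos":[0, 0, 0.005], "finger_gap":0}, {"pos":[0, 0, 0.003], "finger_gap":0}, {"pos":[0, 0, 0.002], "finger_gap":0}, {"finger_gap":0}, {"finger_gap":0}]'
python3 shift.py '[{"pos":[0, 0, 0.002], "finger_gap":0}, {"pos":[0, 0, 0.002], "finger_gap":0}, {"pos":[0, 0, 0.002], "finger_gap":0}, {"pos":[0, 0, 0.002], "finger_gap":0}, {"pos":[0, 0, 0.002], "finger_gap":0}, {"finger_gap":0}, {"finger_gap":0}]'
python3 -c "
from h import *
delta([.5047,.3236,.052],82.15)"
```

```text
time_s: 21.27
tool_pos: [0.504, 0.3245, 0.0652]
eef_rot: [180.0, -0.0, 82.2]
contact_force: [-0.0, 0.4, -0.1]
width: 0.0003
gripper_force: 0.0
time_s: 21.85
tool_pos: [0.5042, 0.3247, 0.0563]
eef_rot: [179.9, -0.0, 82.2]
contact_force: [-3.7, -1.2, 14.2]
width: 0.0005
gripper_force: 7.3
tool d mm [-1.   0.7  4.3] rv [ 0.09 -0.04  0.06] d after rot [-1.   0.7  4.3] t 21.85 F [-3.7 -1.2 14.2] w 0.0005 g 7.3 pos [0.5042 0.3247 0.0563]
```

```bash
python3 shift.py '[{"pos":[0, 0, -0.004], "finger_gap":0}, {"pos":[0, 0, -0.005], "finger_gap":0}, {"finger_gap":0}, {"finger_gap":0}]' | egrep 'pos|force'
for i in 1; do
python3 shift.py '[{"pos":[-0.0008, 0.0005, 0.002], "finger_gap":0}, {"finger_gap":0}, {"finger_gap":0}]'| egrep 'pos|force'
python3 shift.py '[{"pos":[0, 0, 0.0015], "finger_gap":0}, {"finger_gap":0}, {"finger_gap":0}]'| egrep 'pos|force'
python3 shift.py '[{"pos":[0, 0, 0.0015], "finger_gap":0}, {"finger_gap":0}, {"finger_gap":0}]'| egrep 'pos|force'
python3 shift.py '[{"pos":[0, 0, 0.0015], "finger_gap":0}, {"finger_gap":0}, {"finger_gap":0}]'| egrep 'pos|force'
python3 shift.py '[{"pos":[0, 0, 0.0015], "finger_gap":0}, {"finger_gap":0}, {"finger_gap":0}]'| egrep 'pos|force'
done
```

```text
tool_pos: [0.5034, 0.3244, 0.0634]
contact_force: [1.6, 1.2, 0.5]
gripper_force: 0.8
tool_pos: [0.5038, 0.3236, 0.0614]
contact_force: [-1.0, 1.3, 1.8]
gripper_force: 1.4
tool_pos: [0.5039, 0.3236, 0.0601]
contact_force: [-1.5, 1.1, 3.4]
gripper_force: 1.8
tool_pos: [0.504, 0.3236, 0.0587]
contact_force: [-3.0, 1.2, 5.0]
gripper_force: 2.2
tool_pos: [0.504, 0.3236, 0.0572]
contact_force: [-2.5, 0.3, 5.4]
gripper_force: 2.7
tool_pos: [0.5041, 0.3237, 0.0564]
contact_force: [-3.3, -0.3, 9.0]
gripper_force: 5.1
```

```bash
python3 shift.py '[{"pos":[0, 0, -0.005], "finger_gap":0}, {"pos":[0, 0, -0.01], "finger_gap":0}, {"pos":[0, 0, -0.01], "finger_gap":0.05}, {"pos":[0, -0.01, -0.005], "finger_gap":0.05}, {"pos":[0, -0.014, 0], "finger_gap":0.05}, {"pos":[0, -0.008, 0], "finger_gap":0.05}, {"pos":[0, -0.002, 0], "finger_gap":0.05}, {"pos":[0, 0, 0.01], "finger_gap":0.05}, {"pos":[0, 0, 0.008], "finger_gap":0.05}, {"pos":[0, 0, 0.002], "finger_gap":0.05}, {"pos":[0, 0, 0.001], "finger_gap":0.05}, {"finger_gap":0.05}]'
python3 -c "
from h import *
delta([.5047-.0337,.3236+.0046,.065],82.15)"
python3 shift.py '[{"pos":[0, 0, 0.002], "finger_gap":0.05}, {"pos":[0, 0, 0.0015], "finger_gap":0.05}, {"finger_gap":0.05}, {"finger_gap":0.05}]' | egrep 'pos|force'
python3 shift.py '[{"pos":[0, 0, 0.0015], "finger_gap":0.05}, {"pos":[0, 0, 0.0015], "finger_gap":0.05}, {"finger_gap":0.05}, {"finger_gap":0.05}]' | egrep 'pos|force'
```

```text
time_s: 24.43
tool_pos: [0.4706, 0.328, 0.0642]
eef_rot: [-180.0, 0.0, 82.2]
contact_force: [-0.4, 0.4, -0.9]
width: 0.0499
gripper_force: 0.0
tool d mm [ 0.2  0.4 -0.8] rv [-0.04  0.02  0.03] d after rot [ 0.2  0.4 -0.8] t 24.43 F [-0.4  0.4 -0.9] w 0.0499 g 0.0 pos [0.4706 0.328  0.0642]
tool_pos: [0.4708, 0.3283, 0.0616]
contact_force: [0.9, -1.3, 2.3]
gripper_force: 1.3
tool_pos: [0.4708, 0.3283, 0.0585]
contact_force: [2.2, -1.7, 4.2]
gripper_force: 2.3
```

```bash
python3 shift.py '[{"pos":[0, 0, 0.0015], "finger_gap":0.05}, {"finger_gap":0.05}, {"finger_gap":0.05}]' | egrep 'pos|force'
python3 shift.py '[{"pos":[0, 0, 0.001], "finger_gap":0.05}, {"finger_gap":0.05}, {"finger_gap":0.05}]' | egrep 'pos|force'
python3 shift.py '[{"pos":[0, 0, 0.0007], "finger_gap":0.05}, {"finger_gap":0.05}, {"finger_gap":0.05}]' | egrep 'pos|force'
python3 shift.py '[{"pos":[0, 0, 0.0006], "finger_gap":0.05}, {"finger_gap":0.05}, {"finger_gap":0.05}, {"finger_gap":0.05}]' | egrep 'pos|force'
python3 - <<'E'
from h import *
snap('scene','s8');snap('top','t8')
E
```

```text
tool_pos: [0.4708, 0.3283, 0.057]
contact_force: [1.2, -1.0, 5.7]
gripper_force: 2.7
tool_pos: [0.4708, 0.3283, 0.0563]
contact_force: [0.7, -1.2, 7.9]
gripper_force: 3.9
tool_pos: [0.4709, 0.3283, 0.0563]
contact_force: [-2.1, -2.2, 12.6]
gripper_force: 6.6
tool_pos: [0.4709, 0.3284, 0.0562]
contact_force: [-3.2, -3.5, 17.6]
gripper_force: 8.8
```

Both the closed fingers and the single finger meet a rigid stop at the same height (0.0563), after about 7 mm of travel at roughly 2→6 N. That means the button is fully down. Now I'll release and check.

```bash
python3 shift.py '[{"pos":[0, 0, -0.004], "finger_gap":0.05}, {"pos":[0, 0, -0.008], "finger_gap":0.05}, {"pos":[0, 0, -0.015], "finger_gap":0.05}, {"pos":[0, 0, -0.025], "finger_gap":0.05}, {"pos":[0, 0, -0.035], "finger_gap":0.05}, {"pos":[0, 0, -0.03], "finger_gap":0.05}, {"pos":[0, 0, -0.02], "finger_gap":0.05}, {"pos":[0, 0, -0.01], "finger_gap":0.05}, {"finger_gap":0.05}, {"finger_gap":0.05}, {"finger_gap":0.05}, {"finger_gap":0.05}]'
python3 - <<'E'
from h import *
s=snap('scene','s9');s0=load('scene0');s8=load('s8')
for n,f in(('0',s0),('8',s8),('9',s)):
    for lo,hi,b in(((50,120,60),(85,255,255),(280,190,320,225)),((18,120,120),(35,255,255),(255,225,290,260)),((0,0,0),(180,255,70),(195,190,245,230))):
        c,st,m=big(mask(f,lo,hi,b));print(n,c.round(1),st)
a=np.hstack([x['color'][130:320,150:360] for x in(s0,s)]);cv2.imwrite('pics/end.png',cv2.resize(a,None,fx=1.9,fy=1.9)[:,:,::-1])
E
```

```text
time_s: 27.28
tool_pos: [0.4698, 0.328, 0.1997]
eef_rot: [-179.8, 0.1, 82.2]
contact_force: [-0.4, -0.7, 0.6]
width: 0.0499
gripper_force: 0.0
0 [298.5 203.6] [291 197  16  14 173]
0 [272.5 240. ] [264 233  18  15 218]
0 [220.5 211.6] [210 200  21  24 238]
8 [304.2 207.7] [303 204   3   8  11]
8 [272.5 240.1] [264 233  18  15 217]
8 [220.6 211.7] [211 200  20  24 234]
9 [298.6 204.4] [291 198  16  14  89]
9 [272.5 240.1] [264 233  18  15 206]
9 [220.6 211.7] [211 200  20  24 234]
```

View pics/end.png

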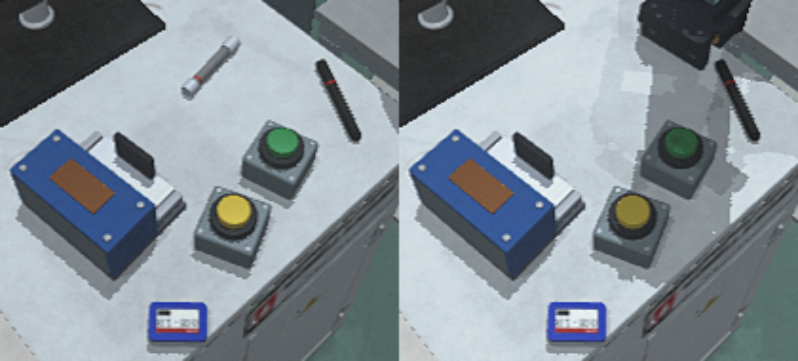

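The before and after views show the handle back at its home pixel (220.6, 211.7 against 220.5, 211.6). The green button is back up, and the yellow button, pen and tin are unmoved. Nothing is touching the robot, so I'm handing in.

```bash
python3 -c "
from plant import robot
print(robot.sign_off())"
```

```text
the job is handed in; nothing more can be done
None
```

I handed the job in at about 27 s: the gauge is in the V-blocks, the slide is home, and the green button was pressed fully down twice (the second press to confirm it had bottomed out) and is back up, with the yellow button, pen and tin untouched.

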